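Plug the resonance tube edge-first and pump it up

ROBOT

A 6-joint arm with a two-finger parallel gripper is mounted at the origin on the work surface. World frame = base frame: x ahead of the robot, y to its left, z up, the work surface at z = 0. Lengths are in m, angles in rad, forces in N, time in s.
With the tool pointing down it reaches from about 0.3 to 0.825 m from the base axis. Payload 5.4 kg.
Tool frame: the origin (TCP) lies at the very end of the fingers, on their centre line; the grasp point (between the pads) lies 19 mm behind it; z points along the fingers, x is the direction in which the jaws open and shut, and the axes are right-handed (so a half turn about z gives the same grasp; the last joint's range is limited). The gripper opens to 92 mm and grips with 3 to 60 N. Pads are 20 mm wide; open, the fingers measure 128 mm over their backs; the gripper's body (75 mm by 189 mm) begins 69 mm behind the grasp point.
Start: joints at [1.075, 0.158, 1.597, -0, 1.386, -0.21], TCP at [0.162, 0.552, 0.215] pointing down, gripper open.
Joint ranges: [-2.91, 2.91], [-0.94, 2.29], [0.18, 2.7], [-1.29, 4.43], [0.17, 2.64], [-3, 3]. Speed limits (rad/s): [2.57, 2.57, 3.14, 3.14, 3.14, 3.14].

INTERFACE

Orientations are given as a rotation vector (axis times angle).
In Python, from workcell import bot gives the robot as it stands. Calls block until the motion is done:
- bot.goto(position, orientation): joint-space move of the TCP to a pose.
- bot.line_to(position, rot=None, max_speed=0.15): straight line of the TCP; rot=None keeps the orientation; max_speed is the mean speed in m/s.
- bot.set_joints(angles): joint-space move.
- bot.set_gripper(opening, newtons=None): opening from 0.0 (shut) to 1.0 (fully open); newtons is the grip in N (None keeps the last); returns when the fingers have stopped.
- bot.hold(seconds).
- bot.inverse_kinematics(position, orientation): joint angles nearest the present ones, or None.
- bot.read_camera(name): name is "scene" or "side" or "wrist"; returns a dict with "pixels" (420x560x3 uint8, blue, green, red), "fx", "fy", "cx", "cy" (pixels), "R" (3x3) and "t" (3): a world point X has camera coordinates R X + t. Camera axes: x right, y down, z forward; pixel columns grow to the right and rows downward; lengths in m; the calibration is good to about 2 mm. A picture is of the moment at which its call begins. There is no depth.
A pose or a line that the arm cannot do raises bot.MotionError and nothing moves.
- bot.job_done(): hands the job in, once; it reports no verdict.
Readings, each from a call of its own:
- bot.current_clock(): time.
- bot.current_joints(): joint angles.
- bot.current_joint_vel(): joint speeds.
- bot.current_effort(): joint torques, N m.
- bot.current_ee_pos(): TCP position.
- bot.current_tool_rot(): TCP orientation.
- bot.current_contact_force(): force on the tool from outside, world axes, zero at the start.
- bot.current_ft_torque(): the same for the moment, N m.
- bot.current_opening(): opening from 0.0 (shut) to 1.0 (fully open).
Only numpy, scipy, OpenCV 4.12 (cv2) and the standard library are available. Lean on these libraries where they do the work, as an engineer would, in place of code of your own. Each camera call takes 0.05 s, during which the arm holds its last target. There are 200 camera calls.

TASK

Stop the bore of the square tube end block held in the vise with the slimmer of the two brass piston plugs: with the plug leaning 15 degrees or so, sink its lower edge into the bore as far as it will go that way, pause there an instant, then straighten it and press it fully home, flange flat on the block. Then pump the hand pump's lever at least three full strokes, all the way down to its stop and all the way up again each time, and leave the plug home and everything else on the shelf where it was.

Things in the scene. Friction and masses are not known exactly. Their poses are not given: they have to be found in the camera images.
- plug_mid (a point): centre (half-way up, on the axis) of the slim brass piston plug, 82 mm tall, about 0.2 kg, upright on the tray at the start. From below: round body 24 mm in diameter, 40 mm long, with a 1.5 mm chamfer at its foot; round flange 34 mm in diameter, 6 mm thick; round grip stem 20 mm in diameter, 36 mm long. z axis: up the plug
- plug_foot (a point): centre of the slim plug's underside, 41 mm below plug_mid along its axis; z axis up the plug
- thick_plug_mid (a point): centre of the other brass plug, which does not fit and stays where it is: same shape and height, but its body is 30 mm and its flange 42 mm in diameter. Stands upright on the tray too, 56 to 105 mm from the slim plug; which stands on which side changes
- mouth (a point): centre of the bore's mouth in the top face of the aluminium end block (46 x 46 mm, top 100 mm above the shelf) held between the vise's brass jaw covers. Bore vertical, 25.6 mm in diameter, sharp rim, 70 mm deep. With the plug home its foot is 40 mm below the mouth and its flange lies on the block. z up
- vise: small green bench vise clamped to the shelf's far edge, fixed; origin on the shelf under the bore's axis, x along its screw, away from the robot. Jaws 86 mm wide (y), from x -58 to +54 mm, 91 mm high at most; nothing on it is higher than the mouth (100 mm)
- lever_pad (a point): middle of the upper face of the black grip pad (50 x 34 mm) at the end of the pump's sprung lever, to be pressed down from above; moves with the lever. The point's x axis points level from the pad to the pivot when the lever is up, 163 mm along it and 50 mm below the point
- lever (a joint): angle of the pump lever, rad: 0 up (at rest, held by its spring), 0.45 fully down at its stop. Down, the pad has sunk by about 75 mm and moved about 5 mm away from the pivot. It takes about 3 N at the pad to start and 7 N at the stop, and springs up by itself when let go
- pump: the hand pump, fixed on the shelf, base 150 x 90 x 12 mm, origin under the base's centre; x axis from the lever's pad towards the pivot. Cylinder 74 mm high in its middle; behind the pivot, at x +66, y +32 mm, a gauge on a post reaching 212 mm high. Pad at x -115 mm, 150 mm high when up. It is piped to the end block below the shelf
- tray: flat wooden board 200 (x) x 160 (y) x 6 mm, fixed; origin under its centre. Both plugs and the bridge stand on it, the plugs on its half nearer the robot
- bridge: boxwood sonometer bridge, wedge 28 (x) x 80 (y) x 48 mm high, origin at the centre of its underside; on the tray's far half. Stays where it is
- kundt_rod: aluminium rod 10 mm thick lying along its y axis, 244 mm long, up to 18 mm high, origin below its middle. Lies on the shelf between robot and vise. Stays where it is
- tuning_hammer: piano tuning hammer with rosewood grip lying along its y axis, 250 mm long, 20 mm high, up to 45 mm wide, origin below its middle. Lies on the shelf between robot and vise. Stays where it is
- packing (a joint): depth (m) by which the rubber packing disc in the bore has been pushed down: 0 to 0.026, at the start 0 to 0.008. At 0 its top is 18 mm below the mouth. It yields only when pressed with about 7 N, so a released plug stops on it part-way until pressed down
Mind the look-alikes: they are no part of the job. Leave any blue look-alike of the vise alone.

How it is judged:
On the way, in this order (a step that is already met when the one before it is completed fails the run):
1. the slim plug's lower edge is in the bore with the plug leaning by over 8 degrees (z of plug_foot in the frame of mouth below 0.0005 m and horizontal distance between plug_foot and mouth below 0.008 m and angle between plug_foot's own z axis and vertical above 0.14 rad), for 0.1 s.
2. the slim plug is upright and fully home in the bore (z of plug_foot in the frame of mouth below -0.0375 m and horizontal distance between plug_foot and mouth below 0.004 m and angle between plug_foot's own z axis and vertical below 0.06 rad), for 0.2 s.
3. lever fully down, first stroke (value of joint lever above 0.41 rad), for 0.02 s.
4. lever fully up again (value of joint lever below 0.04 rad), for 0.02 s.
5. lever fully down, second stroke (value of joint lever above 0.41 rad), for 0.02 s.
6. lever fully up again (value of joint lever below 0.04 rad), for 0.02 s.
7. lever fully down, third stroke (value of joint lever above 0.41 rad), for 0.02 s.
At the end, for the whole second after the job is handed in: The slim plug is fully home in the bore (foot at least 37.5 mm below the mouth, within 4 mm of its axis, upright within 3.4 degrees), the lever is back up (under 0.04 rad), and the thick plug, bridge, rod and tuning hammer are within 25 mm of where they started (all of step 2 and value of joint lever below 0.04 rad and distance of each of thick_plug_mid, bridge, kundt_rod, tuning_hammer from where it was at the start of the episode below 0.025 m); the robot touches nothing.
It fails at once if the thick plug, bridge, rod or tuning hammer is moved by over 30 mm (distance of any of thick_plug_mid, bridge, kundt_rod, tuning_hammer from where it was at the start of the episode above 0.03 m).
It also fails if it takes over 61 s, if anything falls off the work surface, if the arm or the gripper's body presses on something with over 40 N, if the wrist force passes 120 N, or if a joint passes its speed limit or range.

## Working session

There is one attempt and no reset: what is moved stays moved. The work goes in short steps, each a Python script; the robot and the scene stay as the last script left them, time stands still between calls to the robot, and variables do not carry over. Pictures are saved under pics/ and viewed, about 8 in all and at most 12, crops included, and the job is handed in when it is done.

```bash
ls; mkdir -p pics
python3 - <<'E'
from workcell import bot
import cv2,numpy as np
for n in ["scene","side","wrist"]:
    c=bot.read_camera(n); cv2.imwrite(f"pics/{n}0.png",c["pixels"])
    print(n,c["fx"],c["fy"],c["cx"],c["cy"],np.round(c["R"],4).tolist(),np.round(c["t"],4).tolist())
print(bot.current_clock(),bot.current_ee_pos(),bot.current_tool_rot(),bot.current_opening())
a=[cv2.imread(f"pics/{n}0.png") for n in ["scene","side","wrist"]]
E
```

```text
pics
scene 407.45990598705754 407.45990598705754 277.54526109437757 205.4010018871179 [[0.338, 0.9411, -0.0118], [0.7903, -0.2906, -0.5394], [-0.511, 0.173, -0.842]] [-0.1268, -0.2818, 1.257]
side 429.65004589040154 429.65004589040154 272.9865960575357 208.36379472304276 [[-0.9345, -0.3555, -0.018], [-0.2313, 0.6448, -0.7285], [0.2706, -0.6766, -0.6848]] [0.4204, 0.2093, 0.8742]
wrist 335.5165547998619 335.5165547998619 280.77192555424955 208.13538330993381 [[0.2818, 0.9595, -0.0016], [0.9319, -0.2734, 0.2383], [0.2282, -0.0686, -0.9712]] [-0.5739, -0.0267, 0.3907]
0.15 [0.16190789 0.55123925 0.21384756] [ 2.51463248e+00  1.88208513e+00 -2.02524848e-03] 0.9987314275102929
```

View pics/scene0.png

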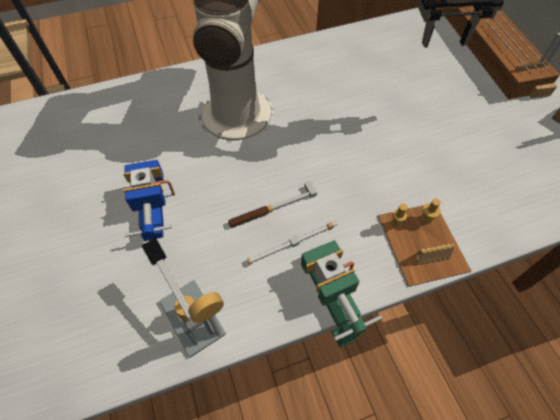

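View pics/side0.png

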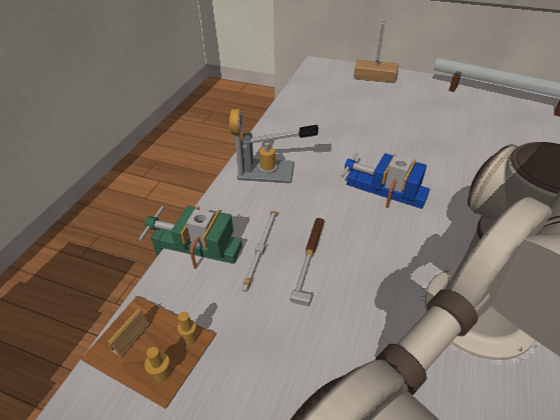

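The scene view shows the green vise (bore at 332,265), the plugs (401,212 and 433,207), the pump pad (154,250), and a blue decoy vise. In the side view the mouth is at (200,217), the plugs at (186,325) and (156,362), and the pad at (309,130). Next I'll enlarge these spots.

Run:
```python
import cv2,numpy as np
s=cv2.imread("pics/scene0.png"); d=cv2.imread("pics/side0.png")
def crop(im,x,y,w,h,f):
    o=cv2.resize(im[y:y+h,x:x+w],None,fx=f,fy=f,interpolation=cv2.INTER_CUBIC)
    for i in range(0,w,10):
        cv2.line(o,(i*f,0),(i*f,4 if i%50 else 10),(0,0,255),1)
        if i%20==0: cv2.putText(o,str(x+i),(i*f,18),0,.35,(0,0,255),1)
    for i in range(0,h,10):
        cv2.line(o,(0,i*f),(4,i*f),(0,0,255),1)
        if i%20==0: cv2.putText(o,str(y+i),(6,i*f+4),0,.35,(0,0,255),1)
    return o
f=5
top=np.hstack([crop(s,380,190,80,60,f),crop(d,130,300,80,60+0,f)])
bot=np.hstack([crop(s,300,235,80,60,f),crop(d,160,190,80,60,f)])
cv2.imwrite("pics/m1.png",np.vstack([top,bot]))
```

```text
(no output)
```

View pics/m1.png

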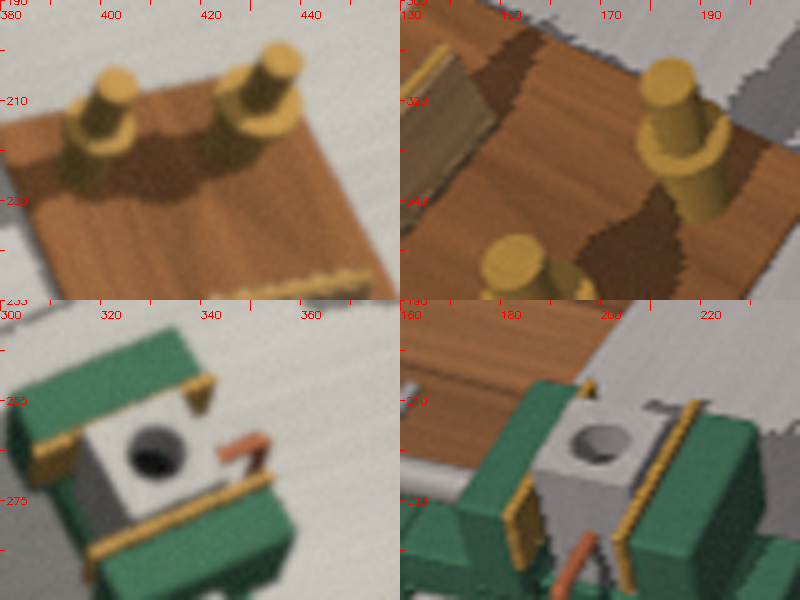

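The slim plug is the left one in the scene crop (stem top 403.4,206.6) and the right one in the side crop (183.8,316.4). The mouth is at scene (331.4,265.4) and side (200.2,219). Next I'll triangulate these points.

```bash
cat > h.py <<'E'
import numpy as np,cv2
from workcell import bot
from scipy.spatial.transform import Rotation as Ro
def ray(c,uv):
    d=np.array([(uv[0]-c["cx"])/c["fx"],(uv[1]-c["cy"])/c["fy"],1.])
    R=np.array(c["R"]);t=np.array(c["t"]);d=R.T@d
    return -R.T@t,d/np.linalg.norm(d)
def tri(obs):
    A=np.zeros((3,3));b=np.zeros(3)
    for c,uv in obs:
        o,d=ray(c,uv);P=np.eye(3)-np.outer(d,d);A+=P;b+=P@o
    X=np.linalg.solve(A,b)
    return X,[np.linalg.norm(np.cross(X-ray(c,uv)[0],ray(c,uv)[1])) for c,uv in obs]
def onz(c,uv,z):
    o,d=ray(c,uv);return o+d*(z-o[2])/d[2]
def proj(c,X):
    p=np.array(c["R"])@np.asarray(X)+np.array(c["t"]);return np.array([c["fx"]*p[0]/p[2]+c["cx"],c["fy"]*p[1]/p[2]+c["cy"]])
def rot(yaw,tilt_axis=None,tilt=0):
    """tool down, tool x at heading yaw; then tilted in the world"""
    R=Ro.from_matrix(np.array([[np.cos(yaw),np.sin(yaw),0],[np.sin(yaw),-np.cos(yaw),0],[0,0,-1]]).T)
    if tilt_axis is not None: R=Ro.from_rotvec(np.array(tilt_axis)*tilt)*R
    return R
E
python3 - <<'E'
from h import *
s=bot.read_camera("scene");d=bot.read_camera("side")
for n,a,b in [("slim top",(403,206.2),(183.4,316)),("thick top",(436,201.6),(152.2,351.6)),("mouth",(331,265),(199.8,218.6)),("pad",(154,250),(309,130)),
 ("bridge",(434,254),(128,330)),("handle hammer end",(232,222),(319,222)),("hammer head",(311,188),(301,297)),("rod a",(247,261),(276,212)),("rod b",(334,225),(246,285)),
 ("block nearleft corner",(300+85/5,235+128/5),(160+267/5,190+119/5)),("gauge",(207,306),(236,122))]:
    X,r=tri([(s,a),(d,b)]);print(n,np.round(X,4),np.round(r,4))
# block edges, top z=.1 in scene
for uv in [(300+85/5,235+128/5),(300+133/5,235+220/5),(300+231/5,235+168/5)]: print(np.round(onz(s,uv,.1),4))
for uv in [(300+36/5,235+152/5),(300+212/5,235+80/5),(300+92/5,235+247/5),(300+273/5,235+177/5)]: print(np.round(onz(s,uv,.091),4))
im=[cv2.resize(c["pixels"][y:y+60,x:x+80],None,fx=5,fy=5,interpolation=cv2.INTER_CUBIC) for c,x,y in [(s,130,225),(d,260,105)]]
cv2.imwrite("pics/m2.png",np.hstack(im))
E
```

```text
slim top [0.519  0.2646 0.0913] [0.0008 0.0008]
thick top [0.5343 0.344  0.0913] [0.0005 0.0005]
mouth [0.6028 0.0414 0.102 ] [0.0005 0.0005]
pad [ 0.4634 -0.3018  0.1486] [0.0005 0.0005]
bridge [0.6326 0.2988 0.0316] [0.0003 0.0003]
handle hammer end [ 0.3754 -0.122   0.0148] [0.0005 0.0005]
hammer head [0.3484 0.104  0.0178] [0.0003 0.0003]
rod a [ 0.4886 -0.1197  0.0127] [0.0016 0.0016]
rod b [0.4697 0.1148 0.0149] [0.0025 0.0025]
block nearleft corner [0.5824 0.0172 0.1012] [0.0001 0.0001]
gauge [ 0.6306 -0.2256  0.1834] [0.0003 0.0003]
[0.5819 0.0174 0.1   ]
[0.6277 0.02   0.1   ]
[0.6204 0.0686 0.1   ]
[ 0.5814 -0.0047  0.091 ]
[0.5761 0.0813 0.091 ]
[0.6298 0.0012 0.091 ]
[0.6271 0.0865 0.091 ]
```

View pics/m2.png

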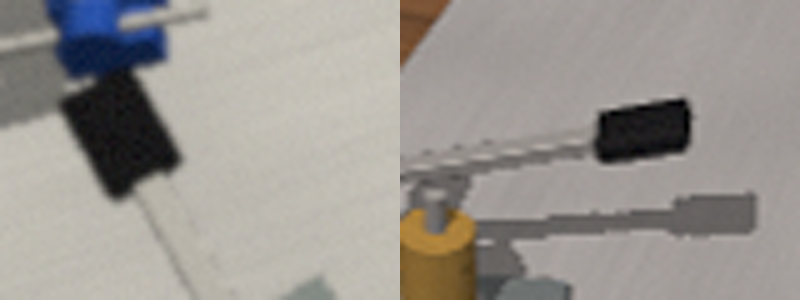

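The second crop shows the pad with its top-face centre near scene (154,251) and side (309,130), clear of the blue vise. The heights agree to within about 3 mm (plug top 91 against 88, mouth 102 against 100, pad 149 against 150). Next I'll check reach and move in with the wrist camera.

Run:
```python
from h import *
w=bot.read_camera("wrist");Rt=Ro.from_rotvec(bot.current_tool_rot());p=np.array(bot.current_ee_pos())
C=-np.array(w["R"]).T@np.array(w["t"])
print("cam in tool",np.round(Rt.inv().apply(C-p),4),"view dir",np.round(Rt.inv().apply(np.array(w["R"])[2]),3),"img x",np.round(Rt.inv().apply(np.array(w["R"])[0]),3))
print("tool x",Rt.apply([1,0,0]))
rng=np.array([[-2.91,2.91],[-.94,2.29],[.18,2.7],[-1.29,4.43],[.17,2.64],[-3,3]])
for yd in [-25,-10,0,10,25,155,170,180,-170,-155]:
    y=np.radians(yd);tx=np.array([np.cos(y),np.sin(y),0]);ax=np.cross([0,0,1],tx)
    out=[]
    for P,t in [((.519,.2646,.055),0),((.519,.2646,.25),0),((.603,.041,.25),0),((.603,.041,.16),.27),((.603,.041,.16),-.27),((.603,.041,.11),0)]:
        q=bot.inverse_kinematics(list(P),rot(y,ax,t).as_rotvec().tolist())
        out.append(None if q is None else np.round(q,1).tolist())
    print(yd,out)
for yd in [104.5,-75.5]:
    q=bot.inverse_kinematics([.463,-.302,.07],rot(np.radians(yd)).as_rotvec().tolist());print(yd,q)
```

```text
cam in tool [-0.0002 -0.0672 -0.171 ] view dir [-0.     0.239  0.971] img x [ 1. -0.  0.]
tool x [ 2.81902153e-01  9.59442970e-01 -6.02212199e-04]
-25 [[0.3, 0.4, 1.7, -0.0, 1.1, 0.7], [0.3, 0.2, 1.5, -0.0, 1.5, 0.7], [-0.1, 0.2, 1.5, -0.0, 1.5, 0.3], [-0.2, 0.5, 1.3, 0.1, 1.6, 0.3], [-0.1, 0.1, 1.8, -0.1, 1.0, 0.4], [-0.1, 0.3, 1.6, -0.0, 1.2, 0.3]]
-10 [[0.3, 0.4, 1.7, -0.0, 1.1, 0.4], [0.3, 0.2, 1.5, -0.0, 1.5, 0.4], [-0.1, 0.2, 1.5, -0.0, 1.5, 0.0], [-0.1, 0.5, 1.3, 0.0, 1.6, 0.0], [-0.1, 0.1, 1.8, -0.0, 1.0, 0.1], [-0.1, 0.3, 1.6, -0.0, 1.2, 0.0]]
0 [[0.3, 0.4, 1.7, -0.0, 1.1, 0.3], [0.3, 0.2, 1.5, -0.0, 1.5, 0.3], [-0.1, 0.2, 1.5, -0.0, 1.5, -0.1], [-0.1, 0.5, 1.3, -0.0, 1.6, -0.1], [-0.2, 0.1, 1.8, 0.0, 1.0, -0.2], [-0.1, 0.3, 1.6, -0.0, 1.2, -0.1]]
10 [[0.3, 0.4, 1.7, -0.0, 1.1, 0.1], [0.3, 0.2, 1.5, -0.0, 1.5, 0.1], [-0.1, 0.2, 1.5, -0.0, 1.5, -0.3], [-0.1, 0.5, 1.3, -0.1, 1.6, -0.3], [-0.2, 0.1, 1.8, 0.1, 1.0, -0.4], [-0.1, 0.3, 1.6, -0.0, 1.2, -0.3]]
25 [[0.3, 0.4, 1.7, -0.0, 1.1, -0.2], [0.3, 0.2, 1.5, -0.0, 1.5, -0.2], [-0.1, 0.2, 1.5, -0.0, 1.5, -0.6], [-0.1, 0.5, 1.3, 
[... 387 characters left out ...]
e, None]
180 [[0.3, 0.4, 1.7, -0.0, 1.1, -2.9], [0.3, 0.2, 1.5, -0.0, 1.5, -2.9], None, [-0.2, 0.1, 1.8, 0.0, 1.0, 3.0], None, None]
-170 [None, None, [-0.1, 0.2, 1.5, -0.0, 1.5, 2.8], [-0.2, 0.1, 1.8, 0.1, 1.0, 2.7], [-0.1, 0.5, 1.3, -0.1, 1.6, 2.9], [-0.1, 0.3, 1.6, -0.0, 1.2, 2.8]]
-155 [[0.3, 0.4, 1.7, 0.0, 1.1, 3.0], [0.3, 0.2, 1.5, 0.0, 1.5, 3.0], [-0.1, 0.2, 1.5, -0.0, 1.5, 2.6], [-0.2, 0.1, 1.8, 0.2, 1.0, 2.4], [-0.1, 0.5, 1.3, -0.1, 1.6, 2.7], [-0.1, 0.3, 1.6, -0.0, 1.2, 2.6]]
104.5 [-7.96606659e-01  2.59895847e-01  1.78325669e+00 -4.44089210e-16
  1.09844012e+00 -2.62047573e+00]
-75.5 [-7.96606659e-01  2.59895847e-01  1.78325669e+00 -4.44089210e-16
  1.09844012e+00  5.21116927e-01]
```

Run:
```python
from h import *
import pickle
r=rot(np.radians(-10)).as_rotvec().tolist()
o={}
for n,P in [("m1",(.603,.041,.21)),("m2",(.59,.10,.21)),("p1",(.519,.2646,.20)),("p2",(.50,.23,.20))]:
    bot.goto(list(P),r); bot.hold(.2); o[n]=bot.read_camera("wrist")
pickle.dump(o,open("w.pkl","wb"))
print(bot.current_clock(),bot.current_ee_pos(),bot.current_joints())
g=[]
for n,X in [("m1",(.603,.041,.1)),("m2",(.603,.041,.1)),("p1",(.519,.2646,.088)),("p2",(.519,.2646,.088))]:
    u,v=proj(o[n],X).round().astype(int);print(n,u,v)
    x=int(np.clip(u-80,0,400));y=int(np.clip(v-60,0,300))
    c=cv2.resize(o[n]["pixels"][y:y+120,x:x+160],None,fx=2.5,fy=2.5,interpolation=cv2.INTER_CUBIC)
    cv2.putText(c,f"{n} {x},{y}",(5,15),0,.5,(0,0,255),1);g.append(c)
cv2.imwrite("pics/m3.png",np.vstack([np.hstack(g[:2]),np.hstack(g[2:])]))
```

```text
5.0833 [0.50039755 0.23042344 0.20007375] [2.12040785e-01 1.07161139e-01 1.68259718e+00 1.63425418e-04
 1.35149746e+00 3.86195633e-01]
m1 282 206
m2 307 265
p1 280 203
p2 296 162
```

View pics/m3.png

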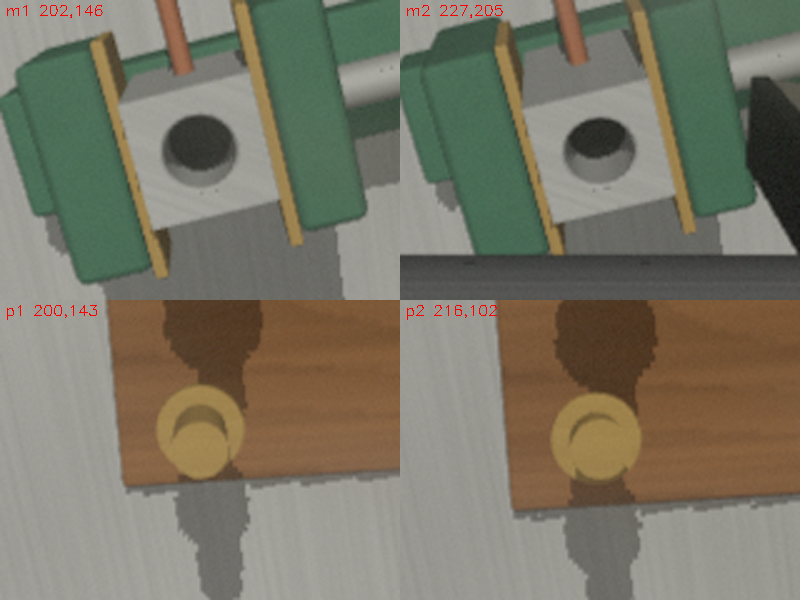

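The mouth is centred at m1 (281.2,205.9) and m2 (306.2,264.6). The slim plug's top is at p1 (280,203) and p2 (294.4,162.8), with the flange about 33 mm wide, so it is the slim one. The wrist views agree with the earlier estimates. Next I'll refine and grasp.

Run:
```python
from h import *
import pickle
o=pickle.load(open("w.pkl","rb"))
s=bot.read_camera("scene");d=bot.read_camera("side")
print(tri([(o["m1"],(281.2,205.9)),(o["m2"],(306.2,264.6))]),onz(o["m1"],(281.2,205.9),.1),onz(o["m2"],(306.2,264.6),.1))
M,_=tri([(o["m1"],(281.2,205.9)),(o["m2"],(306.2,264.6)),(s,(331,265)),(d,(199.8,218.6))])
print(tri([(o["p1"],(279.9,203.)),(o["p2"],(294.6,162.6))]),onz(o["p1"],(279.9,203.),.088),onz(o["p2"],(294.6,162.6),.088))
P,_=tri([(o["p1"],(279.9,203.)),(o["p2"],(294.6,162.6)),(s,(403,206.2)),(d,(183.4,316))])
print(M,P)
P[:2]=(onz(o["p1"],(279.9,203.),.088)+onz(o["p2"],(294.6,162.6),.088))[:2]/2
r=rot(np.radians(-10)).as_rotvec().tolist()
bot.set_gripper(.6,40)
bot.goto([P[0],P[1],.125],r)
bot.line_to([P[0],P[1],.057],max_speed=.08)
e=bot.current_ee_pos(); print("at",e,"force",bot.current_contact_force())
bot.set_gripper(0,40); print("open mm",92*bot.current_opening())
off=Ro.from_rotvec(bot.current_tool_rot()).inv().apply(P-np.array(bot.current_ee_pos()));print("plug top in tool",off)
bot.line_to([P[0],P[1],.19],max_speed=.15)
print(bot.current_contact_force(),bot.current_opening()*92,bot.current_clock())
w=bot.read_camera("wrist");cv2.imwrite("pics/w4.png",w["pixels"])
pickle.dump((M,off),open("mp.pkl","wb"))
```

```text
(array([0.60272173, 0.04106006, 0.09970489]), [np.float64(1.2986793620655964e-05), np.float64(1.2986793620716884e-05)]) [0.60272098 0.04112655 0.1       ] [0.60273309 0.04119322 0.1       ]
(array([0.51835569, 0.26317628, 0.07945663]), [np.float64(0.00039752147974134807), np.float64(0.0003975214797414996)]) [0.51906762 0.264904   0.088     ] [0.51782372 0.26433235 0.088     ]
[0.60277711 0.04157226 0.10186264] [0.51870167 0.26493548 0.09105763]
at [0.51899075 0.26478046 0.057581  ] force [ 0.88985551 -0.5723571   0.76773236]
open mm 19.219596991892523
plug top in tool [-5.47612355e-05  2.76087731e-05 -3.39734222e-02]
[-0.12714626  0.33422831 -1.83554305] 19.166151817714525 8.975
```

View pics/w4.png

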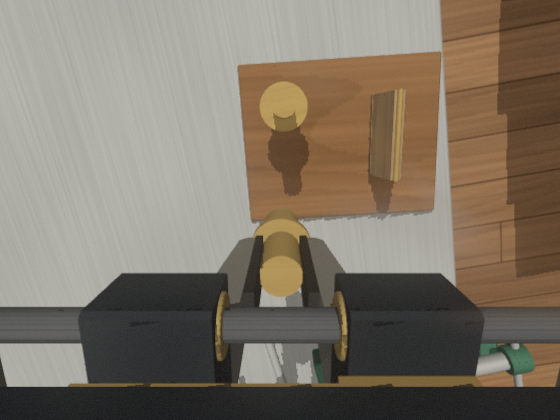

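The wrist view shows the slim plug held upright between the fingers, stem top at (281,282), with the thick plug and bridge undisturbed. Next is the leaning insertion.

```bash
cat >> h.py <<'E'
Y=np.radians(-10);TX=np.array([np.cos(Y),np.sin(Y),0]);AX=np.cross([0,0,1],TX)
M=np.array([.6027,.0413,.100]);FT=np.array([0,0,.0516])
def tcp(F,t):
    R=rot(Y,AX,t);return (np.asarray(F)-R.apply(FT)).tolist(),R.as_rotvec().tolist()
def foot():
    R=Ro.from_rotvec(bot.current_tool_rot());F=np.array(bot.current_ee_pos())+R.apply(FT)-M
    return np.array([F@TX,F@AX,F[2]])*1e3
def force(f0):
    d=np.array(bot.current_contact_force())-f0;return np.array([d@TX,d@AX,d[2]])
E
python3 - <<'E'
from h import *
t=.27;u0=-.0008
bot.goto(*tcp(M+u0*TX+[0,0,.08],t)); bot.goto(*tcp(M+u0*TX+[0,0,.012],t)); bot.hold(.3)
f0=np.array(bot.current_contact_force());print("f0",f0,foot().round(2),bot.current_clock())
np.save("f0.npy",f0)
for h in np.arange(.009,-.0095,-.0015):
    p,r=tcp(M+u0*TX+[0,0,h],t);bot.line_to(p,r,.05)
    f=force(f0);print(round(h*1e3,1),foot().round(2),f.round(1))
    if f[2]>7 or np.hypot(*f[:2])>12: break
bot.hold(.3);print(foot().round(2),force(f0).round(1),bot.current_clock())
c=[cv2.resize(bot.read_camera(n)["pixels"][y:y+150,x:x+200],None,fx=2,fy=2) for n,x,y in [("scene",240,180),("side",100,140)]]
cv2.imwrite("pics/m5.png",np.hstack(c))
E
```

```text
f0 [-0.46093118 -0.43815053 -0.93641694] [ 0.49  0.21 14.05] 10.6917
9.0 [-0.91 -0.08  8.89] [ 0.6  0.2 -0.7]
7.5 [-0.94 -0.07  7.29] [-0.2 -0.  -0.1]
6.0 [-0.89 -0.02  5.85] [ 0.9  0.4 -0.8]
4.5 [-0.9  -0.01  4.37] [-0.   0.3 -0.7]
3.0 [-0.91 -0.    2.85] [ 1.1  1.  -0.4]
1.5 [-0.92 -0.01  1.33] [ 1.1  0.2 -0.7]
0.0 [-0.9   0.   -0.11] [ 0.6  1.2 -1.7]
-1.5 [-0.88 -0.12 -1.68] [ 0.6  0.6 -1. ]
-3.0 [-0.73 -0.17 -3.1 ] [ 1.4 -0.1 -0.5]
-4.5 [-0.85 -0.2  -4.6 ] [ 0.5 -0.9  0.6]
-6.0 [-0.9  -0.21 -6.1 ] [-0.1 -1.5  0.3]
-7.5 [-1.   -0.2  -7.51] [-1.1 -2.6  1. ]
-9.0 [-1.11 -0.22 -8.93] [-2.2 -2.3  2.1]
[-1.05 -0.14 -8.96] [-2.7 -3.8  2.8] 14.2417
```

View pics/m5.png

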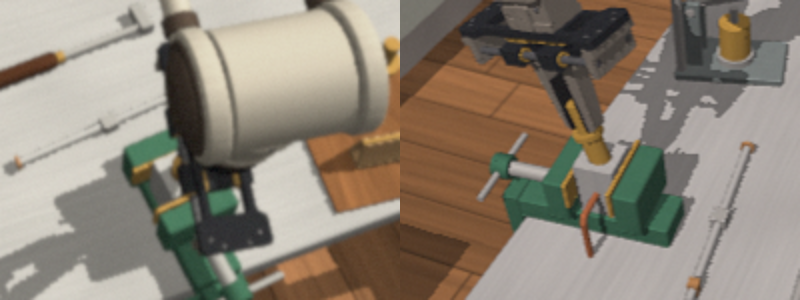

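The side view (right half) shows the leaning plug with its lower edge inside the bore. Contact forces have just started to build at about 9 mm foot depth, which is the wedge limit at 15°. Next I'll straighten the plug and press it home.

Run:
```python
from h import *
f0=np.load("f0.npy")
for t in [.2,.13,.06,0]:
    k=t/.27;p,r=tcp(M-.0010*k*TX+[0,0,-.0085],t);bot.line_to(p,r,.05)
    f=force(f0);print(t,foot().round(2),f.round(1))
    if np.linalg.norm(f)>25: raise SystemExit
bot.hold(.2);print(force(f0).round(1),np.array(bot.current_ft_torque()).round(2))
c=np.zeros(2)
for h in np.arange(-.011,-.0401,-.003):
    p,r=tcp(M+c[0]*TX+c[1]*AX+[0,0,h],0);bot.line_to(p,r,.06)
    f=force(f0);print(round(h*1e3,1),foot().round(2),f.round(1),(c*1e3).round(2))
    if f[2]>30 or np.hypot(*f[:2])>25: break
    c+=np.clip(f[:2]*3e-5,-.0003,.0003)
print(bot.current_clock(),bot.current_opening()*92)
```

```text
0.2 [-0.91  0.04 -8.96] [-0.7 -3.3 -2.4]
0.13 [-0.41  0.02 -8.55] [-0.2 -1.8 -1.4]
0.06 [-0.05  0.02 -8.36] [ 0.1 -2.  -2.6]
0 [ 0.27 -0.02 -8.23] [ 0.7 -1.8 -1.9]
[-0.3 -3.8 -0.7] [-0.68  0.39  0.03]
-11.0 [  0.59  -0.05 -10.91] [ 0.9 -2.6 -1. ] [0. 0.]
-14.0 [  0.29  -0.1  -14.16] [ 1.8 -1.6 -1. ] [ 0.03 -0.08]
-17.0 [  0.17  -0.17 -17.26] [ 1.9 -3.  -0.8] [ 0.08 -0.13]
-20.0 [  0.15  -0.23 -20.35] [ 2.  -1.7 -2.3] [ 0.14 -0.22]
-23.0 [  0.56  -0.25 -22.76] [ 1.6 -3.5  2. ] [ 0.2  -0.27]
-26.0 [  0.64  -0.29 -25.29] [ 0.7 -2.4  6.2] [ 0.25 -0.37]
-29.0 [  0.65  -0.34 -28.32] [ 0.9 -2.   6.5] [ 0.27 -0.45]
-32.0 [  0.66  -0.36 -31.39] [-0.3 -2.9  6.1] [ 0.29 -0.51]
-35.0 [  0.66  -0.42 -34.47] [ 0.4 -1.9  6.7] [ 0.28 -0.59]
-38.0 [  0.65  -0.45 -37.57] [ 1.7 -2.2  5.6] [ 0.29 -0.65]
18.0417 19.028134521330003
```

Run:
```python
from h import *
f0=np.load("f0.npy");c=np.array([.0003,-.00065])
for h in np.arange(-.0395,-.0445,-.001):
    p,r=tcp(M+c[0]*TX+c[1]*AX+[0,0,h],0);bot.line_to(p,r,.04)
    f=force(f0);print(round(h*1e3,1),foot().round(2),f.round(1))
    if f[2]>20: break
bot.hold(.4);print(foot().round(2),force(f0).round(1))
bot.set_gripper(.5);e=np.array(bot.current_ee_pos());print("released",e,bot.current_clock())
r=rot(Y).as_rotvec().tolist()
bot.line_to([e[0],e[1],.20],max_speed=.2)
c=[cv2.resize(bot.read_camera(n)["pixels"][y:y+150,x:x+200],None,fx=2,fy=2) for n,x,y in [("wrist",180,130),("side",100,140)]]
cv2.imwrite("pics/m6.png",np.hstack(c));print(bot.current_clock())
```

```text
-39.5 [  0.7   -0.47 -38.98] [ 0.5 -2.   6.2]
-40.5 [  0.69  -0.48 -39.94] [ 1.2 -1.7  7.1]
-41.5 [  0.79  -0.42 -40.54] [-0.5 -2.2  8.6]
-42.5 [  0.82  -0.49 -40.6 ] [-1.3 -2.8 13. ]
-43.5 [  0.91  -0.48 -40.62] [-5.7 -2.2 19.4]
[  0.9   -0.48 -40.63] [-5.1 -2.6 18.6]
released [0.6026551  0.04077431 0.10774072] 20.2583
20.9667
```

View pics/m6.png

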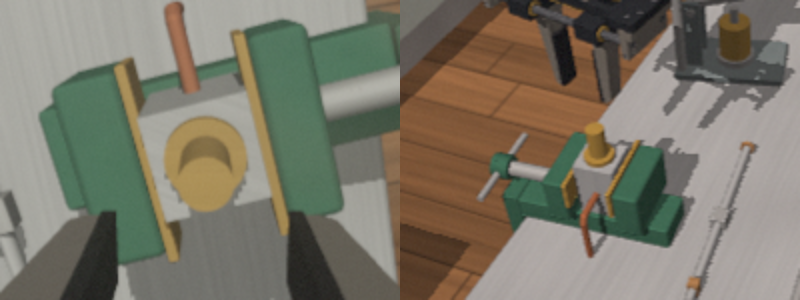

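Both views show the plug standing upright with its flange flat on the block. The hard stop was felt at about 40.6 mm. Next I'll pump, making the first stroke stepwise to find the stop.

Run:
```python
from h import *
bot.set_gripper(0,20)
py=np.radians(14.5);px=np.array([np.cos(py),np.sin(py),0]);P=np.array([.4634,-.3018,.150])
R=rot(np.radians(-75.5)).as_rotvec().tolist()
bot.goto([.603,.041,.25],bot.current_tool_rot());bot.goto((P+[0,0,.06]).tolist(),R);bot.hold(.2)
f0=np.array(bot.current_contact_force());np.save("f1.npy",f0)
def at(s): # s: sunk depth
    a=.45*s/.075; return (P-px*.005*max(a,0)/.45-[0,0,s]).tolist()
bot.line_to(at(-.015))
for s in [0,.005,.03,.055,.065,.070,.073,.076,.079,.082]:
    bot.line_to(at(s),max_speed=.1)
    f=np.array(bot.current_contact_force())-f0;e=np.array(bot.current_ee_pos());print(s,(e-P).round(4),f.round(1))
    if np.linalg.norm(f)>18: break
bot.hold(.1);d=bot.read_camera("side");sc=bot.read_camera("scene")
bot.line_to(at(-.015));bot.hold(.3);d2=bot.read_camera("side")
print(bot.current_clock())
c=[cv2.resize(x["pixels"][90:210,210:370],None,fx=2.5,fy=2.5) for x in (d,d2)]
cv2.imwrite("pics/m7.png",np.hstack(c))
```

```text
0 [ 0.0006 -0.0003  0.001 ] [1.7 1.6 2.5]
0.005 [ 0.     -0.0006 -0.0045] [ 0.6 -0.2  3.7]
0.03 [-0.0025 -0.0002 -0.0301] [-2.   1.7  5.7]
0.055 [-0.0032 -0.0009 -0.0541] [1.  1.9 5.2]
0.065 [-0.0036 -0.0012 -0.0639] [1.4 1.5 7. ]
0.07 [-0.0036 -0.0013 -0.0685] [1.4 2.5 6.3]
0.073 [-0.0035 -0.0013 -0.0713] [3.  1.9 7. ]
0.076 [-0.0035 -0.0014 -0.0741] [2.9 3.4 7.6]
0.079 [-0.0032 -0.0015 -0.075 ] [-1.1  7.5 20.4]
28.025
```

View pics/m7.png

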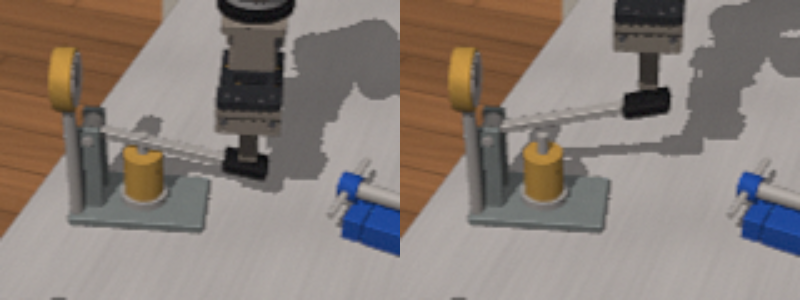

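The left view shows the lever fully down, with a hard stop at 75 mm and 20 N. The right view shows it sprung fully up again. I'll make three more strokes, so one is spare.

Run:
```python
from h import *
py=np.radians(14.5);px=np.array([np.cos(py),np.sin(py),0]);P=np.array([.4634,-.3018,.150]);f0=np.load("f1.npy")
def at(s): return (P-px*.005*max(s,0)/.075-[0,0,s]).tolist()
for k in range(3):
    bot.line_to(at(.065),max_speed=.13);bot.line_to(at(.079),max_speed=.05);bot.hold(.1)
    print((np.array(bot.current_ee_pos())-P).round(4),(np.array(bot.current_contact_force())-f0).round(1))
    bot.line_to(at(-.02),max_speed=.15);bot.hold(.4)
bot.line_to(at(-.08),max_speed=.2)
bot.hold(.2);print(bot.current_clock(),bot.current_contact_force())
d=bot.read_camera("side")["pixels"];s=bot.read_camera("scene")["pixels"]
cv2.imwrite("pics/m8.png",np.hstack([cv2.resize(s[150:350,120:480],(432,240)),cv2.resize(d[90:390,70:430],(360,300))[:240]]))
```

```text
[-0.003  -0.0018 -0.075 ] [ 0.   7.5 22. ]
[-0.003  -0.0018 -0.075 ] [-1.3  6.9 21.5]
[-0.003  -0.0018 -0.0751] [-2.   6.9 21.4]
36.2833 [ 0.09457098 -0.75017122  0.10992026]
```

View pics/m8.png

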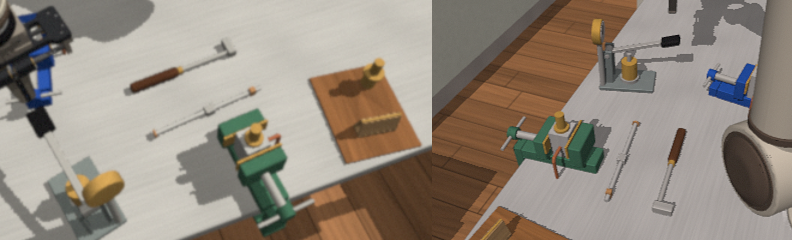

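The views show the plug home, the lever up, and the thick plug, bridge, rod and hammer where they started. The robot is clear and its contact force is near zero. I'll hand the job in.

Run:
```python
from h import *
bot.job_done();print(bot.current_clock())
```

```text
the job is handed in; nothing more can be done
the job is handed in; nothing more can be done
```

The job is handed in, at about 36 s of the 61 s allowed; the robot gave no verdict.

- **Plug:** I gripped the slim plug by its stem and lowered it into the bore leaning about 15.5°. I stopped about 9 mm down (foot centre), where contact forces had begun to build to about 5 N. That is near the wedge limit I calculated, about 7 mm, but I did not press to a hard stop there. After a 0.3 s pause I straightened it and pressed it past the packing (about 6–7 N). It met a hard stop at about 40.6 mm with 19 N, flange on the block.
- **Pump:** I made four full strokes, one more than asked. Each reached the stop 75 mm down, at 20–22 N. The lever came fully up in the picture after the first stroke and in the final one; I did not check it after strokes two and three.
- **Last checks:** The final pictures show the plug home and upright and the lever up. The thick plug, bridge, rod and hammer look unmoved by eye, though I did not measure them again. The gripper was clear, with a force reading under 1 N.
- **Disagreements:** The fixed cameras read heights 2–3 mm high (plug top 91 mm against 88, mouth 102 against 100). The wrist camera gave 99.7 mm for the mouth but a poor 79 mm for the plug top, so I used the text's heights for both.

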